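# Light a pinned beetle with the inspection torch

## Robot

A 6-joint arm with a two-finger parallel gripper is mounted at the origin on the work surface. World frame = base frame: x ahead of the robot, y to its left, z up, the work surface at z = 0. Lengths are in m, angles in rad, forces in N, time in s.
With the tool pointing down it reaches from about 0.375 to 0.975 m from the base axis. Payload 3.8 kg.
Tool frame: the origin (TCP) lies at the very end of the fingers, on their centre line; the grasp point (between the pads) lies bot.hold_point_z behind it (bot.hold_point_z is the distance from the TCP to the grasp point, in m); z points along the fingers, y is the line along which they close (so a half turn about z gives the same grasp; the last joint's range is limited). The gripper opens to 85 mm and grips with 20 to 120 N. Pads are 22 mm wide; open, the fingers measure 114 mm over their backs; the gripper's body (76 mm by 85 mm) begins 54 mm behind the grasp point. The pads swing forward as they close: fully open they stand 13 mm farther back than shut.
Start: joints at [-1.149, 0.264, 1.604, -0, 1.274, -0.037], TCP at [0.299, -0.605, 0.231] pointing down, gripper open.
Joint ranges: [-2.63, 2.63], [-0.94, 2.18], [0.31, 2.57], [-1.31, 4.45], [0, 2.66], [-2.55, 2.55]. Speed limits (rad/s): [2.57, 2.57, 3.14, 3.14, 3.14, 3.14].

## Interface

Orientations are given as a rotation vector (axis times angle).
In Python, from workcell import bot, eyes, job gives the robot as it stands (bot), with the cameras (eyes) and the job (job).
- The arm moves only by the shell command python3 jog.py [OPENING] [FORCE], which reads ROWS from standard input. ROWS is a JSON object whose key "rows" holds a list of rows, 1 to 5 of them, each of 4 numbers: dx, dy, dz in shares of the most that a row can go, 1 being 62.5 mm, then a turn about the tool's z in normalised numbers (1 is pi/2 rad); each row shifts and turns the commanded pose from where the row before left it, along the tool's axes as they then stand; what a row does not reach is not made up. A row lasts 1/8 s, in which the tool goes at most 0.0625 m and 0.188 rad, less where a joint would pass 70% of its speed; a pose out of reach is approached as far as the arm can. OPENING is the opening from 0.0 (shut) to 1.0 (fully open), set as the command begins (- or left out keeps the last). The fingers move at their own pace and stop on an object; FORCE is the grip in N (left out, the last holds). Time passes only in rows, so rows that do not move let the fingers close. It prints the time, the measured TCP pose, the force, the opening and the grip force at its end. Shift and turn numbers lie between -1 and 1, and a call with a number outside is refused. Input that does not fit is refused with a message, and nothing moves.
- bot.read_state(): the state, without advancing time (a new reading comes with each control period).
- eyes.read_camera(name): name is "side" or "top"; returns the picture (400x640x3 uint8, red, green, blue); there is no depth.
- eyes.camera_info(name): a dict with "intrinsics" (3x3 intrinsics, pixels), "extrinsics" (4x4, takes a point from camera to world coordinates). Camera axes: x right, y down, z forward; pixel columns grow to the right and rows downward; lengths in m; the calibration is good to about 2 mm. A picture is of the moment at which its call begins. camera_info takes no time and is no camera call.
- job.finish_job(): hands the job in; it is judged then, once.
The state is a dict: "time": time; "q": joint angles; "joint_vel": joint speeds; "joint_torque": joint torques, N m; "tool_pos": TCP position; "tcp_rot": TCP orientation; "wrist_force": force on the tool from outside, world axes, zero at the start; "torque": the same for the moment, N m; "width": opening from 0.0 (shut) to 1.0 (fully open); "grip_force": force on a finger pad.
Only numpy, scipy, OpenCV 4.12 (cv2) and the standard library are available. Lean on these libraries where they do the work, as an engineer would, in place of code of your own. Each camera call takes 0.05 s, during which the arm holds its last target. There are 200 camera calls.

## Task

A roll of label tape has been dropped over the inspection torch in its charging stand: slide it up off the torch and lay it flat in the blue tray. Then draw the torch out of the stand, slant it to about 45 degrees and hold it still, lens end down, with its beam aimed at the green beetle and the lens about 10 cm from it. Finish while still holding the torch up there, and leave the beetle blocks, the jar and everything else undisturbed.

Things in the scene. Friction and masses are not known exactly. Their poses are not given: they have to be found in the camera images.
- torch: Black torch, 100 mm long, about 140 g, standing lens-down in the stand. Origin: centre of its lens (lower end); z axis runs from lens to tail. Head: 46 mm diameter, from 0 to 28 mm; then a flat step to the round barrel, 26 mm diameter, from 28 to 100 mm, orange band near the tail; rubber tail button 2 mm more. The beam leaves along -z.
- torch_spot (a point): Point on the beam, 100 mm in front of the torch's lens (torch frame 0, 0, -100 mm); it moves with the torch and is to lie on the green beetle at the end.
- stand: Grey charging stand, fixed: base 100 x 100 x 8 mm with an upright cup in the middle, 62 mm outer and 50 mm inner diameter, rim 32 mm and floor 8 mm above the table. Origin: centre of the underside, on the table. The torch stands on the cup floor, central (up to 2 mm play), so the step of its head lies 36 mm and its tail 108 mm above the table.
- tape_roll: Yellow roll of tape with a cardboard core, loose around the torch barrel, resting on the step of its head: 60 mm outer diameter, 38 mm bore, 38 mm high, about 80 g. Origin: centre of its underside (36 mm above the table at the start); z axis is the axis of the roll. It cannot pass the torch head, so it only comes off upwards.
- tray: Shallow blue tray, fixed, square, 150 x 150 mm outside, 16 mm high, walls 5 mm, floor 5 mm thick. Origin: centre of the underside, on the table.
- green_block: White foam block 60 x 60 x 22 mm with the green beetle pinned on it; loose, 120 g. Origin: centre of the underside.
- green_block_beetle (a point): Middle of the green beetle, 35 mm above the table, over the centre of its block. The beetle is 34 mm long; its pin reaches 53 mm above the table.
- red_block: The same block with a red beetle; leave it alone. Origin: centre of the underside.
- blue_block: The same block with a blue beetle; leave it alone. Origin: centre of the underside.
- jar: Amber glass jar with white cap, 54 mm diameter, 75 mm high; leave it alone. Origin: centre of the underside.

How it is judged:
On the way, in this order (a step that is already met when the one before it is completed fails the run):
1. the tape roll lies flat in the tray, let go, while the torch still stands in its stand (x of tape_roll in the frame of tray between -0.042 and 0.042 m and y of tape_roll in the frame of tray between -0.042 and 0.042 m and ((angle between tape_roll's own z axis and vertical below 0.15 rad and z of tape_roll in the frame of tray below 0.012 m) or (angle between tape_roll's own z axis and vertical above 2.99 rad and z of tape_roll in the frame of tray below 0.05 m)) and contact force between tape_roll and the fingers below 0.1 N and linear speed of tape_roll below 0.03 m/s and z of torch in the frame of stand below 0.015 m and horizontal distance between torch and stand below 0.006 m and angle between torch's own z axis and vertical below 0.15 rad), for 0.2 s.
2. the torch is drawn up clear of the stand's cup, in the fingers (z of torch in the frame of stand above 0.036 m and contact force between torch and the fingers above 1 N), for 0.1 s.
At the end, for the whole second after the job is handed in: Torch held still, touching nothing else, 30 to 60 degrees from vertical, lens down, over 60 mm up, its spot point within 35 mm of the green beetle; roll flat in the tray (within 8 degrees, on its floor, within 42 mm of its centre along each side), let go and at rest (distance between torch_spot and green_block_beetle below 0.035 m and angle between torch's own z axis and vertical between 0.52 and 1.05 rad and height (world z) of torch above 0.06 m and contact force between torch and the fingers above 1 N and linear speed of torch below 0.02 m/s and angular speed of torch below 0.2 rad/s and contact force between torch and stand below 0.1 N and contact force between torch and tray below 0.1 N and contact force between torch and tape_roll below 0.1 N and contact force between torch and jar below 0.1 N and contact force between torch and green_block below 0.1 N and contact force between torch and red_block below 0.1 N and contact force between torch and blue_block below 0.1 N and x of tape_roll in the frame of tray between -0.042 and 0.042 m and y of tape_roll in the frame of tray between -0.042 and 0.042 m and ((angle between tape_roll's own z axis and vertical below 0.15 rad and z of tape_roll in the frame of tray below 0.012 m) or (angle between tape_roll's own z axis and vertical above 2.99 rad and z of tape_roll in the frame of tray below 0.05 m)) and contact force between tape_roll and the fingers below 0.1 N and linear speed of tape_roll below 0.03 m/s); the arm keeps its last pose, push and grip.
It fails at once if a beetle block or the jar is shifted by more than 20 mm or tipped (distance of any of green_block, red_block, blue_block, jar from where it was at the start of the episode above 0.02 m or angle between any of green_block, red_block, blue_block, jar's own z axis and vertical above 0.3 rad).
It also fails if it takes over 51 s, if anything falls off the work surface, if the arm or the gripper's body presses on something with over 40 N, if the wrist force passes 120 N, or if a joint passes its speed limit or range.

## Working session

There is one attempt and no reset: what is moved stays moved. The work goes in short steps, Python scripts to look and compute and a shell command to move; the robot and the scene stay as the last step left them, time stands still between calls to the robot, and variables do not carry over. Pictures are saved under pics/ and viewed, at most 12 in all, crops included, and the job is handed in when it is done.

```bash
ls; mkdir -p pics; python3 - <<'E'
from workcell import bot, eyes, job
import cv2,numpy as np
np.set_printoptions(precision=4,suppress=True)
for n in("side","top"):
    im=eyes.read_camera(n);cv2.imwrite(f"pics/{n}0.png",im[:,:,::-1]);i=eyes.camera_info(n);print(n,i["intrinsics"],i["extrinsics"])
print(bot.hold_point_z,bot.read_state())
E
```

```text
jog.py
pics
workcell.py
side [[488.3806   0.     318.4151]
 [  0.     488.3806 196.6631]
 [  0.       0.       1.    ]] [[-0.9259 -0.2888  0.2437  0.2898]
 [-0.3776  0.6822 -0.6262  0.7336]
 [ 0.0146 -0.6718 -0.7406  0.8583]
 [ 0.      0.      0.      1.    ]]
top [[401.7235   0.     321.8625]
 [  0.     401.7235 201.3004]
 [  0.       0.       1.    ]] [[-0.0158 -0.9887  0.1494  0.4393]
 [-0.9999  0.015  -0.0063  0.0055]
 [ 0.004  -0.1495 -0.9888  0.9132]
 [ 0.      0.      0.      1.    ]]
0.0187 {'time': 0.1, 'q': array([-1.1489,  0.2647,  1.6052,  0.0001,  1.2737, -0.0369]), 'joint_vel': array([ 0.0014, -0.0036, -0.0033, -0.0001,  0.0002,  0.0011]), 'joint_torque': array([  0.0007, -51.6705, -36.8591,   0.    ,   0.0063,  -0.    ]), 'tool_pos': array([ 0.2987, -0.6046,  0.2301]), 'tcp_rot': array([-3.0574, -0.7139,  0.0005]), 'wrist_force': array([ 0.0764, -0.2537, -0.0695]), 'torque': array([-0.0345,  0.003 ,  0.0156]), 'grip_force': 0.0, 'width': 0.9995745512226643}
```

View pics/side0.png

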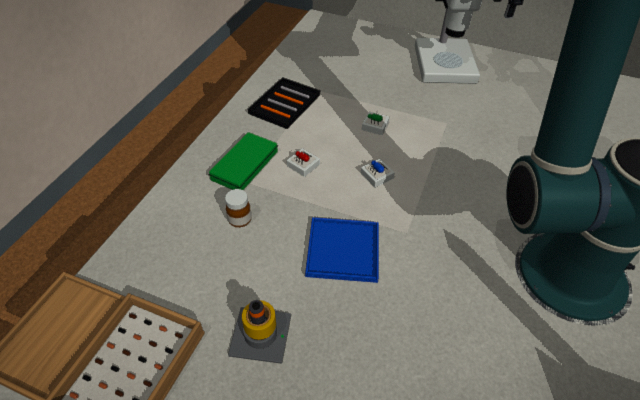

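View pics/top0.png

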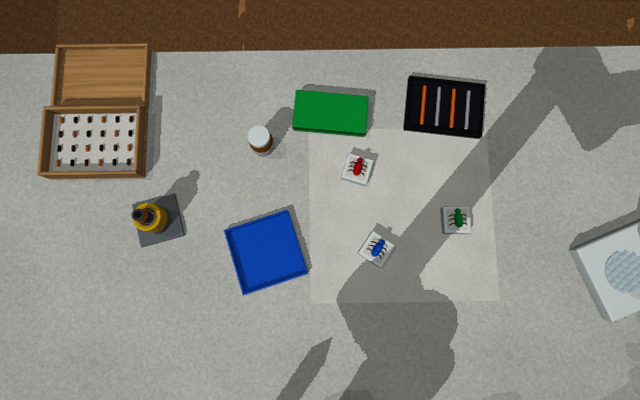

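The side view shows the torch with its roll at about (258,315), the tray at (343,248) and the green beetle at (375,118). In the top view they are at (150,216), (267,252) and (458,217). I'll measure these with masks and check a zoomed view of the torch.

```bash
cat > h.py <<'E'
import numpy as np,cv2
from workcell import bot, eyes, job
np.set_printoptions(precision=4,suppress=True)
I={n:eyes.camera_info(n) for n in("side","top")}
def ray(n,p):
    K,T=I[n]["intrinsics"],I[n]["extrinsics"]
    return T[:3,3],T[:3,:3]@np.linalg.inv(K)@[p[0],p[1],1.]
def plane(n,p,z):
    o,d=ray(n,p);return o+d*(z-o[2])/d[2]
def tri(ps,pt):
    A=[];b=[]
    for n,p in(("side",ps),("top",pt)):
        o,d=ray(n,p);d=d/np.linalg.norm(d);P=np.eye(3)-np.outer(d,d);A.append(P);b.append(P@o)
    A=np.vstack(A);b=np.hstack(b);x=np.linalg.lstsq(A,b,rcond=None)[0]
    return x,np.linalg.norm(A@x-b)
def proj(n,X):
    K,T=I[n]["intrinsics"],I[n]["extrinsics"];c=K@(T[:3,:3].T@(np.asarray(X)-T[:3,3]));return c[:2]/c[2]
def mask(im,lo,hi,box=None):
    m=cv2.inRange(cv2.cvtColor(im,cv2.COLOR_RGB2HSV),np.array(lo),np.array(hi))
    if box: k=np.zeros_like(m);x0,y0,x1,y1=box;k[y0:y1,x0:x1]=1;m=m*k
    n,l,s,c=cv2.connectedComponentsWithStats(m);i=1+np.argmax(s[1:,4]);return ((l==i)*255).astype(np.uint8),c[i],s[i]
E
python3 - <<'E'
from h import *
S,T=[cv2.imread(f"pics/{n}0.png")[:,:,::-1].copy() for n in("side","top")]
B={"side":(S,(215,265,315,370),(360,105,392,135)),"top":(T,(120,180,200,255),(445,203,472,232))}
R={}
for n,(im,bt,bg) in B.items():
    m,c,s=mask(im,(110,150,60),(128,255,255),(220,200,390,300));q=cv2.minAreaRect(cv2.findContours(m,0,1)[0][0])
    bx=cv2.boxPoints(q);print(n,"tray",c,q);[print(plane(n,p,.016)) for p in bx]
    y,cy,sy=mask(im,(20,150,80),(32,255,255),bt);print("yellow",cy,sy)
    g,cg,sg=mask(im,(45,100,30),(80,255,255),bg);print("beetle",cg,sg,plane(n,cg,.035))
    R[n]=(c,cg)
print("tray tri",tri(R["side"][0],R["top"][0]));print("beetle tri",tri(R["side"][1],R["top"][1]))
a=cv2.resize(S[280:370,215:305],(450,450),interpolation=cv2.INTER_CUBIC)[:, :390];b=cv2.resize(T[180:270,120:210],(450,450),interpolation=cv2.INTER_CUBIC)[:,:390]
cv2.imwrite("pics/z1.png",np.hstack([a,b])[:,:,::-1])
E
```

```text
side tray [343.3354 250.6448] ((343.0911560058594, 249.314697265625), (72.47819519042969, 60.13005828857422), 4.39870548248291)
[0.5101 0.2347 0.016 ]
[0.5631 0.0853 0.016 ]
[0.4084 0.0375 0.016 ]
[0.3707 0.1905 0.016 ]
yellow [259.8199 324.2155] [242 301  34  39 594]
beetle [374.8333 116.9306] [368 114  14   7  72] [ 0.5304 -0.2884  0.035 ]
top tray [265.0414 252.4912] ((265.0191955566406, 251.83201599121094), (67.30069732666016, 68.53199005126953), 72.07208251953125)
[0.5126 0.2236 0.016 ]
[0.5579 0.078  0.016 ]
[0.4152 0.0329 0.016 ]
[0.3722 0.1755 0.016 ]
yellow [149.744  218.4369] [133 203  29  29 293]
beetle [458.0738 217.7541] [454 208   9  19 122] [ 0.5308 -0.2992  0.035 ]
tray tri (array([ 0.4633,  0.1302, -0.0033]), np.float64(0.0009413274494178481))
beetle tri (array([ 0.5329, -0.303 ,  0.0233]), np.float64(0.0012530795817611636))
```

View pics/z1.png

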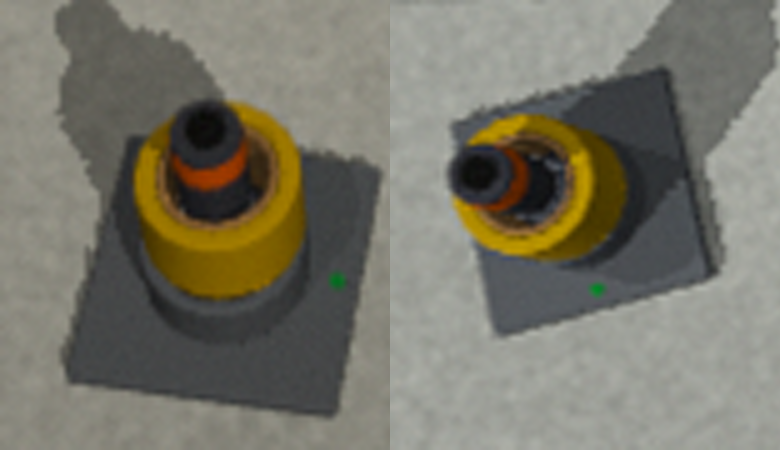

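In the zoom, the tail button is at side (255.8,305.4) and top (138,214.8). The roll's top ring centre is at side about (258.6,314.4) and top about (146.6,216.8). All four corners of the stand's base are visible in both crops.

```bash
python3 - <<'E'
from h import *
s=lambda x,y:(215+x/5-.4,280+y/5-.4)
t=lambda x,y:(120+(x-390)/5-.4,180+y/5-.4)
print("tail",tri(s(204,127),t(480,174)),"at 110",plane("side",s(204,127),.11),plane("top",t(480,174),.11))
print("ring",tri(s(219,172),t(523,184)),plane("side",s(219,172),.074),plane("top",t(523,184),.074))
cs=[(130,138),(380,165),(335,415),(68,380)];ct=[(667,70),(717,273),(495,335),(455,122)]
for f,n,C in((s,"side",cs),(t,"top",ct)):
    P=np.array([plane(n,f(*c),.008) for c in C]);print(n,P[:,:2].tolist(),P.mean(0),np.linalg.norm(P-np.roll(P,1,0),axis=1))
# tray corner triangulation (visible outline corners paired by world position)
S,T=[cv2.imread(f"pics/{n}0.png")[:,:,::-1].copy() for n in("side","top")]
Q={}
for n,im in(("side",S),("top",T)):
    m,_,_=mask(im,(105,120,40),(130,255,255),(220,200,390,300));h=cv2.convexHull(max(cv2.findContours(m,0,1)[0],key=cv2.contourArea))
    Q[n]=cv2.minEnclosingTriangle and cv2.approxPolyN(h,4,ensure_convex=True).reshape(4,2).astype(float)
W={n:np.array([plane(n,p,.016) for p in Q[n]]) for n in Q}
for i in range(4):
    j=np.argmin(np.linalg.norm(W["top"]-W["side"][i],axis=1));print("corner",W["side"][i],W["top"][j],tri(Q["side"][i],Q["top"][j]))
for n in W: print(n,W[n].mean(0))
# block tops: white
for n,im,b in(("side",S,(358,105,394,138)),("top",T,(438,200,478,240))):
    hsv=cv2.cvtColor(im,cv2.COLOR_RGB2HSV);print(n,[hsv[y,x].tolist() for y,x in ((b[1]+2,b[0]+2),(b[3]-8,b[0]+14))])
print({n:(W[n]).tolist() for n in []})
E
```

```text
tail (array([0.5414, 0.3734, 0.1051]), np.float64(0.001553002879172644)) at 110 [0.5408 0.3759 0.11  ] [0.5397 0.3709 0.11  ]
ring (array([0.5406, 0.3708, 0.0701]), np.float64(0.0006313810715984994)) [0.5398 0.3727 0.074 ] [0.5397 0.369  0.074 ]
side [[0.5993690455088085, 0.3425136467764723], [0.504860967937182, 0.31572289368605067], [0.47859302831674155, 0.41278264302295137], [0.5733075301746717, 0.4379554010847584]] [0.539  0.3772 0.008 ] [0.0989 0.0982 0.1006 0.098 ]
top [[0.5989278555584798, 0.3345998364811094], [0.505950966504414, 0.30856644886748974], [0.47976425713584736, 0.4067585389986578], [0.5763949568656024, 0.4298623256722628]] [0.5403 0.3699 0.008 ] [0.0979 0.0966 0.1016 0.0994]
corner [0.4158 0.0403 0.016 ] [0.4159 0.0328 0.016 ] (array([0.4164, 0.0332, 0.0076]), np.float64(0.0010236585439255788))
corner [0.3688 0.1895 0.016 ] [0.3709 0.1772 0.016 ] (array([0.37  , 0.18  , 0.0013]), np.float64(0.00024383378936053255))
corner [0.5118 0.234  0.016 ] [0.5134 0.2193 0.016 ] (array([ 0.5156,  0.2236, -0.0014]), np.float64(0.001133304001391485))
corner [0.5569 0.0841 0.016 ] [0.5585 0.0786 0.016 ] (array([0.5592, 0.0791, 0.0094]), np.float64(0.0002650231555039953))
side [0.4633 0.137  0.016 ]
top [0.4647 0.127  0.016 ]
side [[22, 26, 108], [36, 15, 83]]
top [[42, 10, 129], [90, 13, 122]]
{}
```

The views agree to a few mm: heights come out as expected, the stand base measures 98 mm and the tray 148–156 mm. I'll use torch (0.540, 0.372), tray centre (0.464, 0.132) and beetle (0.531, -0.294). The rows can't tilt the tool, so I plan to slant the torch inside the pads by levering its head on the cup rim. First I turn the tool so its x axis is world +y and its y axis is world +x.

The rows are not in the units I measure in: shifts go in shares of 62.5 mm and turns go in shares of pi/2 rad. I convert before sending: -0.185 rad / 1.5708 = -0.1178.

```bash
echo '{"rows":[[0, 0, 0, -0.1178], [0, 0, 0, -0.1178], [0, 0, 0, -0.1178], [0, 0, 0, -0.1178], [0, 0, 0, -0.1178]]}' | python3 jog.py 1.0 40; echo '{"rows":[[0, 0, 0, -0.1178], [0, 0, 0, 0]]}' | python3 jog.py; echo '{"rows":[[0.96, 0.24, 0, 0], [0.96, 0.24, 0, 0], [0.96, 0.24, 0, 0], [0.96, 0.24, 0, 0], [0.96, 0.24, 0, 0]]}' | python3 jog.py;echo '{"rows":[[0.96, 0.24, 0, 0], [0.96, 0.24, 0, 0], [0.96, 0.24, 0, 0], [0.96, 0.24, 0, 0], [0.96, 0.24, 0, 0]]}' | python3 jog.py;echo '{"rows":[[0.96, 0.24, 0, 0], [0.96, 0.24, 0, 0], [0.96, 0.24, 0, 0], [0.96, 0.24, 0, 0], [0, 0, 0, 0]]}' | python3 jog.py
python3 - <<'E'
from h import *
from scipy.spatial.transform import Rotation as R
s=bot.read_state();M=R.from_rotvec(s["tcp_rot"]).as_matrix();print(s["q"],M)
print("to torch",M.T@(np.array([.540,.372,.16])-s["tool_pos"]))
E
```

```text
time: 0.72
tool_pos: [0.2986, -0.6049, 0.2305]
tcp_rot: [-2.412, -2.011, -0.0]
wrist_force: [-0.0, 0.2, -0.3]
width: 1.001
grip_force: 0.0
time: 0.98
tool_pos: [0.2988, -0.6048, 0.2306]
tcp_rot: [-2.225, -2.216, -0.001]
wrist_force: [-0.4, 0.3, -0.8]
width: 1.003
grip_force: 0.0
time: 1.6
tool_pos: [0.3746, -0.3034, 0.2312]
tcp_rot: [2.229, 2.214, 0.001]
wrist_force: [1.1, 0.2, 1.0]
width: 1.002
grip_force: 0.0
time: 2.22
tool_pos: [0.4502, -0.0035, 0.2315]
tcp_rot: [2.228, 2.214, 0.001]
wrist_force: [0.2, 0.1, 0.4]
width: 1.002
grip_force: 0.0
time: 2.85
tool_pos: [0.5108, 0.2382, 0.2308]
tcp_rot: [-2.221, -2.22, -0.001]
wrist_force: [-0.8, -0.8, -0.2]
width: 0.995
grip_force: 0.0
[0.3916 0.0543 1.8461 0.0009 1.2413 0.3918] [[ 0.0005  1.     -0.0004]
 [ 1.     -0.0005  0.0008]
 [ 0.0008 -0.0004 -1.    ]]
to torch [0.1338 0.0292 0.0709]
```

In the tool's units: 0.06 m is 0.96, 0.045 m is 0.72.

```bash
echo '{"rows":[[0.72, 0.16, 0, 0], [0.72, 0.16, 0, 0], [0.704, 0.144, 0, 0], [0, 0, 0.96, 0], [0, 0, 0, 0]]}' | python3 jog.py
python3 - <<'E'
from h import *
s=bot.read_state();print(s["tool_pos"])
im=[]
for n,c in(("side",(256,300)),("top",(140,215))):
    a=eyes.read_camera(n);print(n,proj(n,s["tool_pos"]))
    cv2.imwrite(f"pics/{n}1.png",a[:,:,::-1]);x,y=c;im.append(cv2.resize(a[y-75:y+75,x-60:x+60],(390,488),interpolation=cv2.INTER_CUBIC))
cv2.imwrite("pics/z2.png",np.hstack(im)[:,:,::-1])
E
```

```text
time: 3.48
tool_pos: [0.5357, 0.365, 0.165]
tcp_rot: [-2.224, -2.215, 0.02]
wrist_force: [-0.1, -0.4, -0.5]
width: 1.001
grip_force: 0.0
[0.5357 0.365  0.165 ]
side [258.5112 283.658 ]
top [127.4418 212.9924]
```

View pics/z2.png

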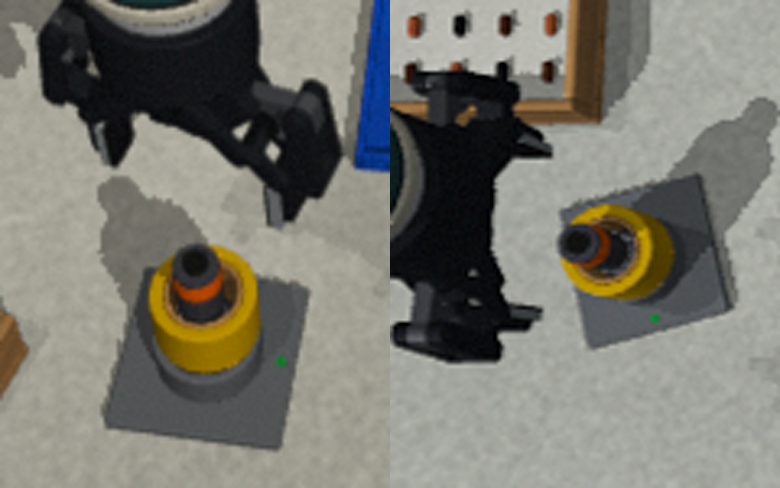

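The gripper is above the torch with clear space. Its tips are at side (230.8,275.2) and (282.2,294.2), and top (128.6,186.8) and (126.2,236.3). I'll triangulate them to get the offset between camera and robot, and check where the box edge is.

```bash
python3 - <<'E'
from h import *
s=bot.read_state();print(s["tool_pos"])
a=tri((230.4,274.8),(128.2,186.4));b=tri((281.8,293.8),(125.8,235.9));print(a,b,(a[0]+b[0])/2)
print("box corner",plane("top",(146,178),.0),plane("top",(146,178),.04))
print("tail tri",tri((255.4,305),(137.6,214.4)))
E
```

```text
[0.5394 0.3668 0.1711]
(array([0.5869, 0.3671, 0.1638]), np.float64(0.0004087039908417306)) (array([0.493 , 0.3665, 0.1631]), np.float64(0.0001492878413755281)) [0.5399 0.3668 0.1635]
box corner [0.638 0.406 0.   ] [0.6293 0.3884 0.04  ]
tail tri (array([0.5414, 0.3734, 0.1051]), np.float64(0.001553002879172644))
```

In the tool's units: 0.04 m is 0.64, 0.0055 m is 0.088.

```bash
echo '{"rows":[[0.088, 0.016, 0, 0], [0, 0, 0.64, 0], [0, 0, 0.64, 0], [0, 0, 0, 0], [0, 0, 0, 0]]}' | python3 jog.py
echo '{"rows":[[0, 0, 0.32, 0], [0, 0, 0.24, 0], [0, 0, 0.128, 0], [0, 0, 0, 0], [0, 0, 0, 0]]}' | python3 jog.py
python3 - <<'E'
from h import *
s=bot.read_state();print(s["tool_pos"],s["wrist_force"])
im=[]
for n,c in(("side",(256,300)),("top",(140,215))):
    a=eyes.read_camera(n)
    x,y=c;im.append(cv2.resize(a[y-75:y+75,x-60:x+60],(390,488),interpolation=cv2.INTER_CUBIC))
cv2.imwrite("pics/z3.png",np.hstack(im)[:,:,::-1])
E
```

```text
time: 4.2
tool_pos: [0.5426, 0.3747, 0.0941]
tcp_rot: [2.224, 2.218, 0.006]
wrist_force: [-1.2, 0.1, 1.1]
width: 0.996
grip_force: 0.0
time: 4.82
tool_pos: [0.5411, 0.374, 0.0484]
tcp_rot: [2.224, 2.219, 0.0]
wrist_force: [0.1, 0.0, 0.6]
width: 1.002
grip_force: 0.0
[0.5411 0.374  0.0484] [0.1398 0.0483 0.6207]
```

View pics/z3.png

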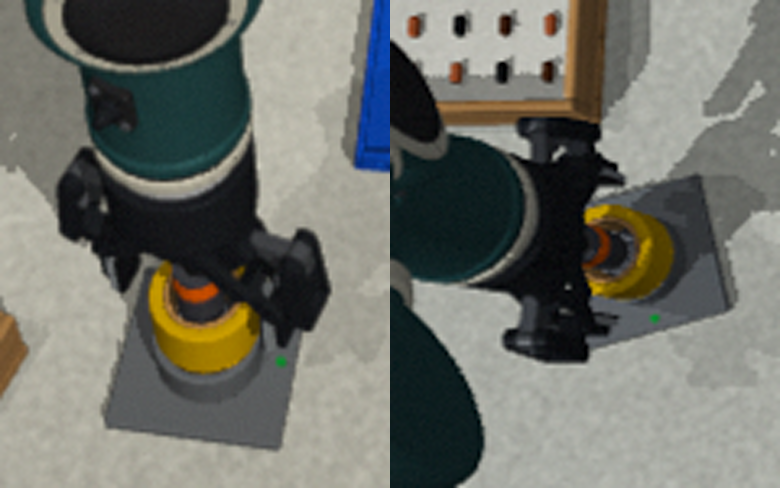

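The roll sits centred between the fingers and nothing is touching, with wrist force about 0.6 N. I'll go 5 mm lower, close, and lift a little.

In the tool's units: 0.005 m is 0.08, -0.001 m is -0.016.

```bash
echo '{"rows":[[-0.016, 0, 0.08, 0], [0, 0, 0, 0], [0, 0, 0, 0]]}' | python3 jog.py
echo '{"rows":[[0, 0, 0, 0], [0, 0, 0, 0], [0, 0, 0, 0], [0, 0, 0, 0], [0, 0, 0, 0]]}' | python3 jog.py 0.3 40
echo '{"rows":[[0, 0, -0.16, 0], [0, 0, -0.32, 0], [0, 0, -0.32, 0], [0, 0, -0.32, 0], [0, 0, 0, 0]]}' | python3 jog.py
```

```text
time: 5.3
tool_pos: [0.5408, 0.3727, 0.0432]
tcp_rot: [-2.224, -2.219, 0.0]
wrist_force: [-0.1, 0.2, 1.2]
width: 1.001
grip_force: 0.0
time: 5.92
tool_pos: [0.5412, 0.3731, 0.0438]
tcp_rot: [2.224, 2.219, 0.001]
wrist_force: [0.1, -0.4, 4.5]
width: 0.696
grip_force: 43.5
time: 6.55
tool_pos: [0.5429, 0.3741, 0.117]
tcp_rot: [2.223, 2.218, 0.009]
wrist_force: [0.2, 0.2, -1.6]
width: 0.695
grip_force: 43.3
```

In the tool's units: -0.03 m is -0.48.

```bash
echo '{"rows":[[0, 0, -0.48, 0], [0, 0, -0.48, 0], [0, 0, 0, 0], [0, 0, 0, 0]]}' | python3 jog.py
python3 - <<'E'
from h import *
s=bot.read_state();print(s["tool_pos"],s["wrist_force"])
im=[]
for n,c in(("side",(256,300)),("top",(140,215))):
    a=eyes.read_camera(n)
    x,y=c;im.append(cv2.resize(a[y-75:y+75,x-60:x+60],(390,488),interpolation=cv2.INTER_CUBIC))
cv2.imwrite("pics/z4.png",np.hstack(im)[:,:,::-1])
E
```

```text
time: 7.05
tool_pos: [0.5402, 0.3724, 0.1718]
tcp_rot: [-2.223, -2.219, 0.003]
wrist_force: [0.1, 0.4, -0.3]
width: 0.694
grip_force: 43.5
[0.5402 0.3724 0.1718] [ 0.0917  0.4416 -0.268 ]
```

View pics/z4.png

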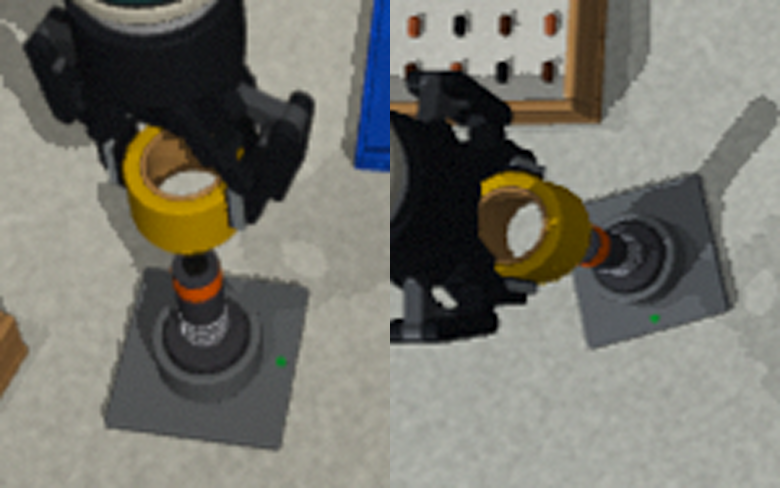

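The roll is off the torch and held level, and the torch is still standing in the cup. Next I carry it to the tray.

In the tool's units: -0.06 m is -0.96, -0.019 m is -0.304.

```bash
echo '{"rows":[[-0.96, -0.304, 0, 0], [-0.96, -0.304, 0, 0], [-0.96, -0.304, 0, 0], [-0.96, -0.304, 0, 0], [0, 0, 0, 0]]}' | python3 jog.py
echo '{"rows":[[0, 0, 0.8, 0], [0, 0, 0.8, 0], [0, 0, 0.48, 0], [0, 0, 0, 0], [0, 0, 0, 0]]}' | python3 jog.py
echo '{"rows":[[0, 0, 0.16, 0], [0, 0, 0.16, 0], [0, 0, 0.096, 0], [0, 0, 0, 0], [0, 0, 0, 0]]}' | python3 jog.py
```

```text
time: 7.78
tool_pos: [0.4622, 0.1311, 0.1713]
tcp_rot: [-2.228, -2.213, 0.006]
wrist_force: [0.4, 0.9, -0.6]
width: 0.697
grip_force: 43.5
time: 8.4
tool_pos: [0.4658, 0.1354, 0.0439]
tcp_rot: [2.223, 2.22, 0.001]
wrist_force: [-0.0, 1.1, -0.3]
width: 0.696
grip_force: 43.6
time: 9.02
tool_pos: [0.465, 0.1346, 0.0174]
tcp_rot: [2.224, 2.219, 0.0]
wrist_force: [-0.1, -0.1, -0.4]
width: 0.694
grip_force: 43.6
```

In the tool's units: 0.003 m is 0.048, 0.002 m is 0.032.

```bash
echo '{"rows":[[0, 0, 0.048, 0], [0, 0, 0, 0], [0, 0, 0.032, 0], [0, 0, 0, 0], [0, 0, 0, 0]]}' | python3 jog.py
```

```text
time: 9.65
tool_pos: [0.4652, 0.1347, 0.0128]
tcp_rot: [2.224, 2.219, 0.001]
wrist_force: [-1.4, -0.3, 6.1]
width: 0.697
grip_force: 44.1
```

The roll is touching down with 6 N. Release it and rise.

In the tool's units: 0.06 m is 0.96, 0.058 m is 0.928.

```bash
echo '{"rows":[[0, 0, 0, 0], [0, 0, 0, 0], [0, 0, 0, 0], [0, 0, 0, 0]]}' | python3 jog.py 0.9
echo '{"rows":[[0, 0, -0.32, 0], [0, 0, -0.64, 0], [0, 0, -0.8, 0], [0, 0, -0.8, 0], [0, 0, 0, 0]]}' | python3 jog.py
echo '{"rows":[[0.96, 0.304, 0, 0], [0.96, 0.304, 0, 0], [0.96, 0.304, 0, 0], [0.928, 0.288, 0, 0], [0, 0, 0, 0]]}' | python3 jog.py 0.7
python3 - <<'E'
from h import *
s=bot.read_state();print(s["tool_pos"],s["wrist_force"])
a=eyes.read_camera("side");b=eyes.read_camera("top")
for n,im,bx in(("side",a,(290,200,400,300)),("top",b,(215,200,320,300))):
    m,c,_=mask(im,(20,150,80),(32,255,255),bx);print(n,c,plane(n,c,.024))
cv2.imwrite("pics/z5.png",np.hstack([cv2.resize(a[200:340,200:400],(400,280)),cv2.resize(b[160:300,120:320],(400,280))])[:,:,::-1])
E
```

```text
time: 10.15
tool_pos: [0.4649, 0.1346, 0.0122]
tcp_rot: [-2.224, -2.219, 0.0]
wrist_force: [-0.4, -0.2, -0.1]
width: 0.902
grip_force: 0.0
time: 10.78
tool_pos: [0.4687, 0.1355, 0.1776]
tcp_rot: [2.22, 2.215, 0.014]
wrist_force: [1.1, -0.0, 0.1]
width: 0.902
grip_force: 0.0
time: 11.4
tool_pos: [0.5399, 0.3747, 0.1699]
tcp_rot: [-2.219, -2.223, 0.002]
wrist_force: [-0.6, -0.7, -0.1]
width: 0.697
grip_force: 0.0
[0.5399 0.3747 0.1699] [-0.578  -0.7287 -0.1093]
side [342.859  247.6703] [0.462  0.1426 0.024 ]
top [262.6804 251.0859] [0.4651 0.1316 0.024 ]
```

View pics/z5.png

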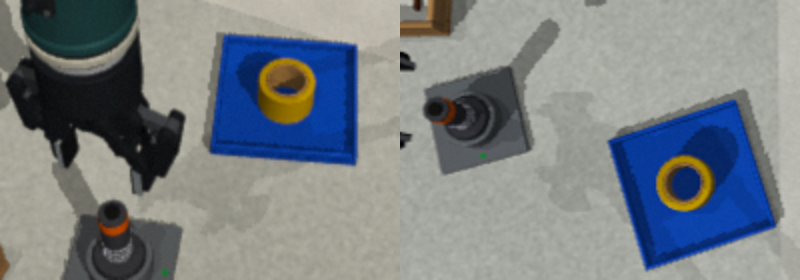

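The roll lies flat near the middle of the tray (side 343,248; top 263,251), and the torch still stands. Next I go down and grip the torch about 65 mm above its lens.

In the tool's units: 0.04 m is 0.64, -0.0015 m is -0.024.

```bash
echo '{"rows":[[-0.024, 0.016, 0, 0], [0, 0, 0.64, 0], [0, 0, 0.64, 0], [0, 0, 0, 0], [0, 0, 0, 0]]}' | python3 jog.py
echo '{"rows":[[0, 0, 0.32, 0], [0, 0, 0.256, 0], [0, 0, 0, 0], [0, 0, 0, 0]]}' | python3 jog.py
echo '{"rows":[[0, 0, 0, 0], [0, 0, 0, 0], [0, 0, 0, 0], [0, 0, 0, 0], [0, 0, 0, 0]]}' | python3 jog.py 0.1 40
```

```text
time: 12.12
tool_pos: [0.5418, 0.3692, 0.0939]
tcp_rot: [2.225, 2.218, 0.002]
wrist_force: [0.1, -0.4, 0.7]
width: 0.701
grip_force: 0.0
time: 12.62
tool_pos: [0.5409, 0.3698, 0.056]
tcp_rot: [-2.223, -2.219, 0.001]
wrist_force: [0.3, 0.8, 0.0]
width: 0.698
grip_force: 0.0
time: 13.25
tool_pos: [0.5414, 0.37, 0.0569]
tcp_rot: [2.224, 2.219, 0.002]
wrist_force: [-2.3, -0.1, 4.2]
width: 0.287
grip_force: 39.3
```

In the tool's units: -0.02 m is -0.32, -0.01 m is -0.16.

```bash
echo '{"rows":[[0, 0, -0.16, 0], [0, 0, -0.32, 0], [0, 0, -0.32, 0], [0, 0, 0, 0], [0, 0, 0, 0]]}' | python3 jog.py
echo '{"rows":[[0, 0, 0, 0], [0, 0, 0, 0]]}' | python3 jog.py
```

```text
time: 13.88
tool_pos: [0.541, 0.3697, 0.1066]
tcp_rot: [2.224, 2.219, 0.001]
wrist_force: [-0.5, -0.2, -1.4]
width: 0.289
grip_force: 39.5
time: 14.12
tool_pos: [0.5405, 0.3694, 0.1053]
tcp_rot: [-2.223, -2.219, 0.003]
wrist_force: [-0.5, -0.5, -1.5]
width: 0.291
grip_force: 39.5
```

The torch is drawn clear, with its lens at about 57 mm. I'll lower the head back 12 mm into the cup mouth at a light grip, then push the tool towards +y so the rim levers the torch round in the pads.

In the tool's units: 0.02 m is 0.32, 0.016 m is 0.256.

```bash
echo '{"rows":[[0.032, 0, 0.32, 0], [0, 0, 0.256, 0], [0, 0, 0, 0], [0, 0, 0, 0]]}' | python3 jog.py - 20
echo '{"rows":[[0.08, 0, 0, 0], [0.08, 0, 0, 0], [0.08, 0, 0, 0], [0, 0, 0, 0]]}' | python3 jog.py
python3 - <<'E'
from h import *
a=eyes.read_camera("side");b=eyes.read_camera("top")
cv2.imwrite("pics/z6.png",np.hstack([cv2.resize(a[240:370,195:325],(390,390)),cv2.resize(b[150:280,80:210],(390,390))])[:,:,::-1])
E
```

```text
time: 14.62
tool_pos: [0.5406, 0.3716, 0.0696]
tcp_rot: [-2.223, -2.219, 0.002]
wrist_force: [0.0, -0.2, -0.7]
width: 0.294
grip_force: 39.5
time: 15.12
tool_pos: [0.5411, 0.385, 0.0715]
tcp_rot: [2.221, 2.219, -0.005]
wrist_force: [-1.2, -7.4, 5.0]
width: 0.295
grip_force: 40.2
```

View pics/z6.png

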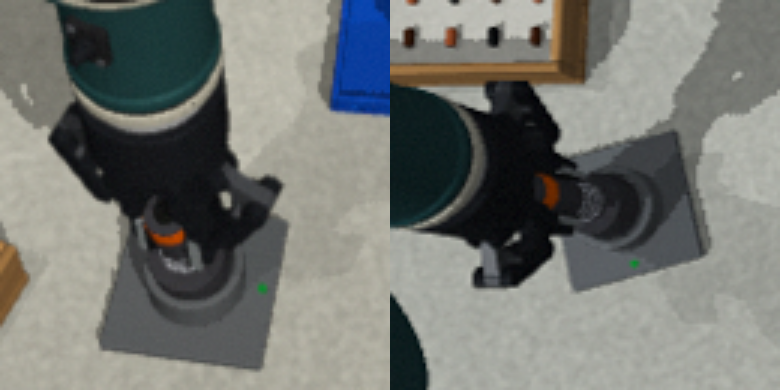

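The torch is tilting in the pads, its top leaning to +y and its head held by the rim, at only about 7 N. I keep going.

In the tool's units: 0.006 m is 0.096, 0.001 m is 0.016.

```bash
echo '{"rows":[[0.096, 0, 0.016, 0], [0.096, 0, 0, 0], [0.096, 0, 0, 0], [0, 0, 0, 0]]}' | python3 jog.py
echo '{"rows":[[0.096, 0, 0, 0], [0.096, 0, 0, 0], [0.096, 0, 0, 0], [0, 0, 0, 0], [0, 0, 0, 0]]}' | python3 jog.py
python3 - <<'E'
from h import *
s=bot.read_state();print(s["tool_pos"],s["wrist_force"])
a=eyes.read_camera("side");b=eyes.read_camera("top")
cv2.imwrite("pics/z7.png",np.hstack([cv2.resize(a[240:370,195:325],(390,390)),cv2.resize(b[150:280,80:210],(390,390))])[:,:,::-1])
E
```

```text
time: 15.72
tool_pos: [0.5414, 0.4033, 0.0707]
tcp_rot: [2.221, 2.218, -0.003]
wrist_force: [-0.9, -6.8, 4.9]
width: 0.296
grip_force: 41.5
time: 16.35
tool_pos: [0.5407, 0.4208, 0.0695]
tcp_rot: [2.222, 2.219, -0.006]
wrist_force: [-0.1, -6.0, 1.4]
width: 0.297
grip_force: 41.6
[0.5407 0.4208 0.0695] [-0.1306 -5.9527  1.4   ]
```

View pics/z7.png

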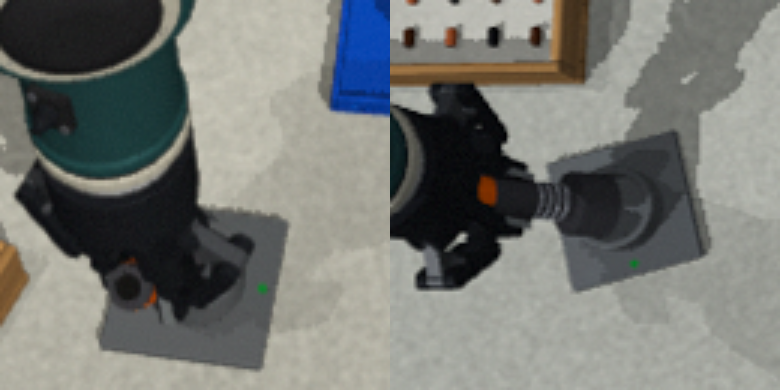

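The torch is now at roughly 45°, tail to +y. I firm up the grip, lift straight out, and measure the slant.

In the tool's units: -0.06 m is -0.96, -0.05 m is -0.8.

```bash
echo '{"rows":[[0, 0, 0, 0], [0, 0, 0, 0]]}' | python3 jog.py 0.1 90
echo '{"rows":[[0, 0, -0.16, 0], [0, 0, -0.48, 0], [0, 0, -0.8, 0], [0, 0, -0.8, 0], [0, 0, 0, 0]]}' | python3 jog.py
echo '{"rows":[[-0.48, 0, 0, 0], [-0.96, 0, 0, 0], [-0.96, 0, 0, 0], [-0.96, 0, 0, 0], [-0.96, 0, 0, 0]]}' | python3 jog.py
echo '{"rows":[[-0.96, 0, 0, 0], [-0.96, 0, 0, 0], [-0.96, 0, 0, 0], [-0.96, 0, 0, 0], [-0.96, 0, 0, 0]]}' | python3 jog.py
echo '{"rows":[[-0.48, 0, 0, 0], [0, 0, 0, 0], [0, 0, 0, 0]]}' | python3 jog.py
python3 - <<'E'
from h import *
s=bot.read_state();p=s["tool_pos"];print(p,proj("side",p),proj("top",p))
a=eyes.read_camera("side");b=eyes.read_camera("top")
x,y=proj("side",p).astype(int);u,v=proj("top",p).astype(int)
y=max(y,65)
print(x-65,y-65,u-65,v-65)
cv2.imwrite("pics/z8.png",np.hstack([cv2.resize(a[y-65:y+65,x-65:x+65],(390,390)),cv2.resize(b[v-65:v+65,u-65:u+65],(390,390))])[:,:,::-1])
E
```

```text
time: 16.7
tool_pos: [0.5409, 0.4208, 0.0698]
tcp_rot: [2.222, 2.218, -0.005]
wrist_force: [-0.8, -6.0, 1.4]
width: 0.284
grip_force: 88.0
time: 17.32
tool_pos: [0.5446, 0.426, 0.2181]
tcp_rot: [2.222, 2.218, 0.023]
wrist_force: [0.4, 0.0, -0.7]
width: 0.283
grip_force: 88.3
time: 17.95
tool_pos: [0.5402, 0.1514, 0.2092]
tcp_rot: [-2.223, -2.22, -0.001]
wrist_force: [1.2, -0.3, -0.4]
width: 0.285
grip_force: 88.3
time: 18.58
tool_pos: [0.5399, -0.1488, 0.2094]
tcp_rot: [2.223, 2.219, 0.002]
wrist_force: [1.6, -0.4, -0.3]
width: 0.282
grip_force: 88.3
time: 18.95
tool_pos: [0.5398, -0.1765, 0.209]
tcp_rot: [-2.223, -2.218, -0.001]
wrist_force: [-0.8, 1.0, -0.6]
width: 0.284
grip_force: 88.3
[ 0.5398 -0.1765  0.209 ] [363.5383  83.828 ] [422.0084 203.0912]
298 18 357 138
```

View pics/z8.png

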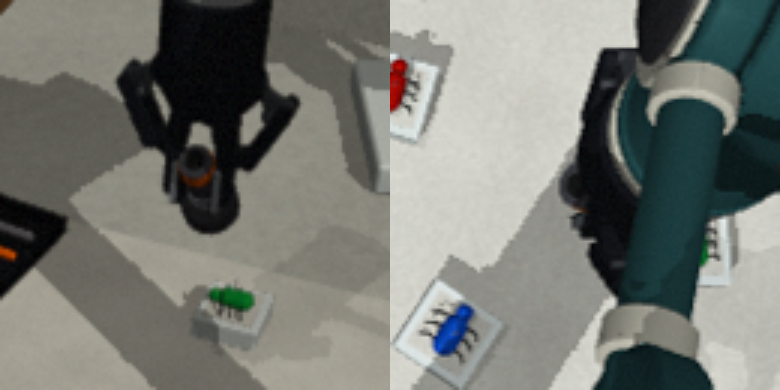

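The side view shows the torch slanted, with its tail at (364,71) and the head's lowest edge at row 95.7. The arm hides most of it from the top camera, where only the tail's edge shows at about (417,200). I'll work out the slant by projecting those points for a few angles.

```bash
python3 - <<'E'
from h import *
p=bot.read_state()["tool_pos"]
for d in(66,70):
  for th in(30,38,45,52,60):
    t=np.radians(th);ax=np.array([0,np.sin(t),np.cos(t)]);g=p+[0,0,.0215];L=g-ax*d/1e3
    e=np.cross(ax,[1,0,0]);c=[proj("side",L+ax*s+.023*(np.cos(f)*np.array([1,0,0])+np.sin(f)*e)) for s in(0,.028) for f in np.linspace(0,6.28,60)]
    c=np.array(c);b=[proj("top",L+ax*.1+.013*(np.cos(f)*np.array([1,0,0])+np.sin(f)*e))[0] for f in np.linspace(0,6.28,40)]
    print(d,th,"tail",proj("side",L+ax*.102),"bottom",c[:,1].max(),"cols",c[:,0].min(),c[:,0].max(),"top left col",min(b),"lens",L,"spot",L-.1*ax)
print("obs tail 364,71 bottom 95.3 cols 360,377.5 topleft",357+172/3)
E
```

```text
66 30 tail [362.768   67.9188] bottom 98.04488138887791 cols 355.72186943342894 376.34716099363243 top left col 411.4260438645831 lens [ 0.5399 -0.2089  0.1735] spot [ 0.5399 -0.2589  0.0868]
66 38 tail [362.0471  70.0318] bottom 94.95658348530915 cols 356.4892001897775 377.5202439374741 top left col 409.1252527487542 lens [ 0.5399 -0.2166  0.1786] spot [ 0.5399 -0.2781  0.0998]
66 45 tail [361.4511  71.9784] bottom 91.98724002245007 cols 357.1369334296905 378.4895562772751 top left col 407.38976102071075 lens [ 0.5399 -0.2226  0.1839] spot [ 0.5399 -0.2933  0.1132]
66 52 tail [360.8978  73.9829] bottom 88.80875007125826 cols 357.7534723080177 379.3927391493909 top left col 405.93790582375226 lens [ 0.5399 -0.2279  0.19  ] spot [ 0.5399 -0.3067  0.1284]
66 60 tail [360.3293  76.3023] bottom 85.52732171514295 cols 358.37944769621447 380.3290859105917 top left col 404.648280402558 lens [ 0.5399 -0.2331  0.1976] spot [ 0.5399 -0.3197  0.1476]
70 30 tail [362.9321  68.822 ] bottom 98.7767240127199 cols 355.89880439879295 376.4532853530416 top left col 412.1552282300814 lens [ 0.5399 -0.2
[... 175 characters left out ...]
ens [ 0.5399 -0.219   0.1754] spot [ 0.5399 -0.2806  0.0966]
70 45 tail [361.7658  72.4178] bottom 92.32271867530348 cols 357.4449248721475 378.72214256197253 top left col 408.70143554451516 lens [ 0.5399 -0.2254  0.1811] spot [ 0.5399 -0.2961  0.1104]
70 52 tail [361.2756  74.193 ] bottom 88.9524722500895 cols 358.11624294804926 379.6802135735776 top left col 407.4838609590977 lens [ 0.5399 -0.2311  0.1875] spot [ 0.5399 -0.3099  0.1259]
70 60 tail [360.7716  76.2474] bottom 85.4463914968115 cols 358.7990292020918 380.6750595254586 top left col 406.4271993948005 lens [ 0.5399 -0.2366  0.1956] spot [ 0.5399 -0.3232  0.1456]
obs tail 364,71 bottom 95.3 cols 360,377.5 topleft 414.3333333333333
```

Slant is about 37–39°, which is inside the limits, but the torch is seen nearly end-on here. I'll turn the tool a quarter turn so the side camera sees it in profile, with the tail towards +x, and measure again over the goal.

The rows are not in the units I measure in: shifts go in shares of 62.5 mm and turns go in shares of pi/2 rad. I convert before sending: 0.18 rad / 1.5708 = 0.1146.

```bash
echo '{"rows":[[0, 0, 0, 0.1146], [0, 0, 0, 0.1146], [0, 0, 0, 0.1146], [0, 0, 0, 0.1146], [0, 0, 0, 0.1146]]}' | python3 jog.py
echo '{"rows":[[0, 0, 0, 0.1146], [0, 0, 0, 0.1146], [0, 0, 0, 0.1146], [0, 0, 0, 0.0828], [0, 0, 0, 0]]}' | python3 jog.py
echo '{"rows":[[0.8, 0.928, 0, 0], [0.72, 0.912, 0, 0], [0, 0, 0, 0], [0, 0, 0, 0]]}' | python3 jog.py
python3 - <<'E'
from h import *
s=bot.read_state();p=s["tool_pos"];print(p,s["q"],proj("side",p))
a=eyes.read_camera("side")
x,y=300,0
cv2.imwrite("pics/z9.png",cv2.resize(a[0:150,300:450],(600,600),interpolation=cv2.INTER_CUBIC)[:,:,::-1])
E
```

```text
time: 19.68
tool_pos: [0.5401, -0.1757, 0.2093]
tcp_rot: [-2.969, -1.025, -0.0]
wrist_force: [-0.5, -0.6, -1.3]
width: 0.286
grip_force: 88.1
time: 20.3
tool_pos: [0.5401, -0.1759, 0.2093]
tcp_rot: [-3.141, -0.003, -0.0]
wrist_force: [1.5, -0.3, -2.0]
width: 0.285
grip_force: 88.1
time: 20.8
tool_pos: [0.619, -0.2729, 0.2085]
tcp_rot: [-3.14, -0.001, 0.002]
wrist_force: [-0.3, 0.3, -0.9]
width: 0.287
grip_force: 88.6
[ 0.619  -0.2729  0.2085] [-0.4523  0.282   1.6237  0.0004  1.2379  1.1178] [345.3593  55.2067]
```

View pics/z9.png

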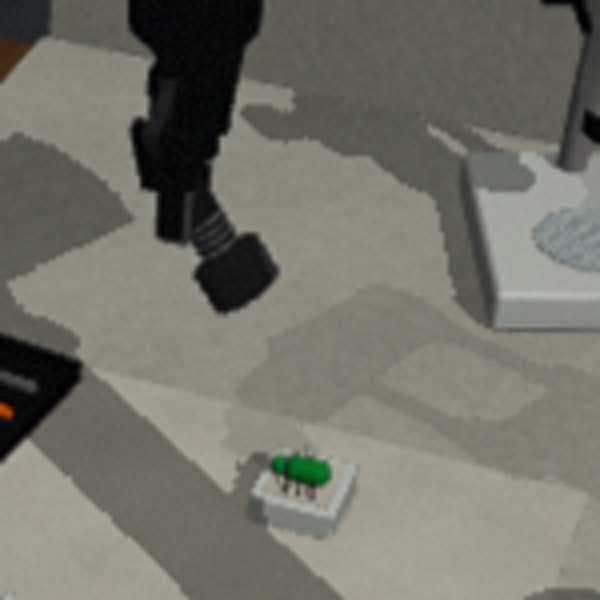

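In profile (crop scale ×4, origin column 300), the lens end's edge corners are at (222,312) and (277,270), and the step's are at (195,270) and (250,233). I'll cast these onto the vertical plane the torch lies in.

```bash
python3 - <<'E'
from h import *
s=bot.read_state();p=s["tool_pos"];print(p)
f=lambda x,y:(300+x/4-.4,y/4-.4)
def py(q,Y):
    o,d=ray("side",q);return o+d*(Y-o[1])/d[1]
l=py(f(249.5,291),p[1]);st=py(f(222.5,251.5),p[1]);v=st-l
print("lens",l,"step",st,"len",np.linalg.norm(v),"tilt",np.degrees(np.arctan2(v[0],v[2])))
g=p+[0,0,.0215]-l;print("lens->grasp",g,np.linalg.norm(g),np.degrees(np.arctan2(g[0],g[2])))
for th in(30,35,40,45,50):
    t=np.radians(th);ax=np.array([np.sin(t),0,np.cos(t)]);e=np.cross(ax,[0,1,0]);L=p+[0,0,.0215]-ax*.068
    c=lambda s_,k:4*(proj("side",L+ax*s_+k*.023*e)-[300,0])
    print(th,"lens",c(0,0),"step",c(.028,0),"corners",c(0,1),c(0,-1))
m,c,_=mask(eyes.read_camera("side"),(45,100,30),(80,255,255),(360,105,392,135));print("beetle",c)
E
```

```text
[ 0.6188 -0.2726  0.2089]
lens [ 0.573  -0.2726  0.1722] step [ 0.5924 -0.2726  0.1952] len 0.030057608476478977 tilt 40.15611245809514
lens->grasp [ 0.0458 -0.      0.0582] 0.0740777012331752 38.19842807125473
30 lens [229.7536 286.0136] step [211.059  246.7107] corners [261.8664 277.2033] [198.3425 294.6315]
35 lens [237.79   283.4019] step [215.8051 245.0882] corners [268.6578 271.7382] [207.6483 294.7913]
40 lens [245.4727 280.0714] step [220.3265 243.0379] corners [274.8614 265.6066] [216.8193 294.1743]
45 lens [252.7438 276.0389] step [224.5888 240.5723] corners [280.4245 258.8456] [225.7924 292.7791]
50 lens [259.5471 271.3261] step [228.5593 237.707 ] corners [285.2979 251.4981] [234.5042 290.609 ]
beetle [375.0959 116.8904]
```

The slant is about 40°, and the lens is at tool +(-0.045, 0, -0.035). The spot is therefore at tool +(-0.109, 0, -0.112), so the tool should go to (0.640, -0.296, 0.147).

In the tool's units: 0.023 m is 0.368, 0.021 m is 0.336.

```bash
echo '{"rows":[[0.336, 0.368, 0, 0], [0, 0, 0.352, 0], [0, 0, 0.32, 0], [0, 0, 0.32, 0], [0, 0, 0, 0]]}' | python3 jog.py
echo '{"rows":[[0, 0, 0, 0], [0, 0, 0, 0], [0, 0, 0, 0], [0, 0, 0, 0]]}' | python3 jog.py
python3 - <<'E'
from h import *
p=bot.read_state()["tool_pos"];print(p,"spot",p+[-.109,0,-.112])
a=eyes.read_camera("side")
cv2.imwrite("pics/z10.png",cv2.resize(a[0:150,300:450],(600,600),interpolation=cv2.INTER_CUBIC)[:,:,::-1])
E
```

```text
time: 21.52
tool_pos: [0.6378, -0.2951, 0.1435]
tcp_rot: [-3.139, 0.001, 0.009]
wrist_force: [-1.1, 0.4, -0.7]
width: 0.288
grip_force: 88.7
time: 22.02
tool_pos: [0.6406, -0.297, 0.148]
tcp_rot: [3.141, -0.002, 0.001]
wrist_force: [-0.5, -0.4, -0.6]
width: 0.287
grip_force: 88.7
[ 0.6406 -0.297   0.148 ] spot [ 0.5316 -0.297   0.036 ]
```

View pics/z10.png

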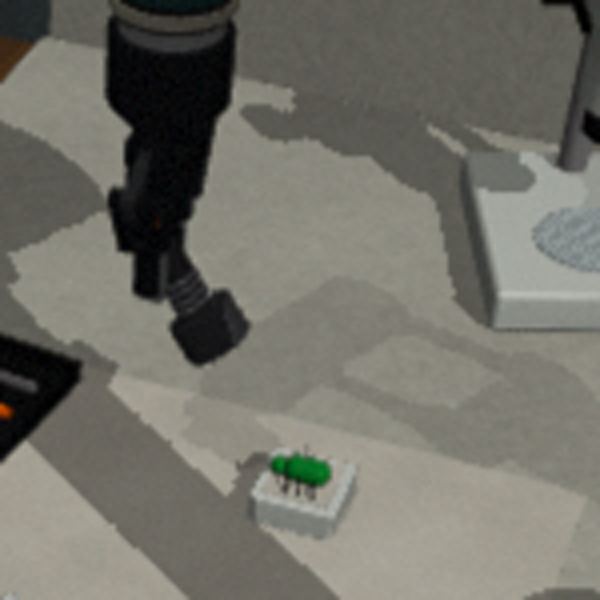

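The torch is held still with its lens at crop (223,343), and its axis points at the beetle at (302,469). The block hasn't moved. Handing in.

```bash
python3 -c "
from workcell import bot, eyes, job
print(job.finish_job())"
```

```text
the job is handed in; nothing more can be done
None
```

I handed the job in at about 22 s: the roll lies flat in the tray, and the torch is held still, slanted about 40° with its lens about 10 cm from the green beetle and aimed at it (by my measurements); the hand-in returned no verdict.

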